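Hold the desk pencil sharpener open at its loading ring

ROBOT

A 7-joint arm with a two-finger parallel gripper is mounted at the origin on a cart in front of the work surface, level with it; the furniture and walls round the work are solid. World frame = base frame: x ahead of the robot, y to its left, z up, the work surface at z = 0. Lengths are in m, angles in rad, forces in N, time in s.
With the tool pointing down it reaches from about 0.4 to 0.85 m from the base axis. Payload 10.4 kg.
Tool frame: the origin (TCP) lies at the very end of the fingers, on their centre line; the grasp point (between the pads) lies 19 mm behind it (manip.pinch_z is the distance from the TCP to the grasp point, in m); z points along the fingers, y is the line along which they close (so a half turn about z gives the same grasp; the last joint's range is limited). The gripper opens to 85 mm and grips with 20 to 120 N. Pads are 22 mm wide; open, the fingers measure 114 mm over their backs; the gripper's body (76 mm by 85 mm) begins 54 mm behind the grasp point. The pads swing forward as they close: fully open they stand 13 mm farther back than shut.
Start: joints at [1.099, 0.332, -0.065, 1.46, 0.022, 1.35, -0.088], TCP at [0.271, -0.563, 0.231] pointing down, gripper open.
Joint ranges: [-2.6, 2.6], [-0.5, 2.12], [-1.47, 1.34], [0.16, 2.42], [-1.27, 4.41], [0.06, 2.06], [-2.6, 2.6]. Speed limits (rad/s): [2.22, 2.22, 2.79, 2.79, 3.14, 3.14, 3.14].

INTERFACE

Orientations are given as a unit quaternion [x, y, z, w].
In Python, from workcell import manip gives the robot as it stands. The module is installed in compiled form; this text tells all that it offers.
- The arm moves only by the shell command python3 -m creep 'ROWS' [OPENING] [FORCE]. ROWS is a JSON object of lists of equal length, an entry for each row: "slide": the shift along the tool's x, y, z in m, a list of three; "twist": the turn about the tool's z in degrees. A call has 1 to 8 rows; each row shifts and turns the commanded pose from where the row before left it, along the tool's axes as they then stand; what a row does not reach is not made up. A row lasts 1/8 s, in which the tool goes at most 62.5 mm and 10.7 degrees, less where a joint would pass 70% of its speed; a pose out of reach is approached as far as the arm can. A call with a gripper value outside its range is refused whole. OPENING is the opening in per cent of the stroke, from 0 (shut) to 100 (fully open), set as the call begins (- or left out, the last holds). The fingers move at their own pace and stop on an object; FORCE is the grip in N (left out, the last holds). Time passes only in rows, so rows that do not move let the fingers close. It gives the time, the measured TCP pose, the force, the opening and the grip force at its end, in the units of the state.
- manip.get_obs(): the state, without advancing time (a new reading comes with each control period).
- manip.camera(name): name is "scene" or "top" or "wrist"; returns (picture, depth): 384x512x3 uint8, blue, green, red; 384x512 float32, m along the optical axis (not along the pixel's ray), 0 where there is no reading.
- manip.camera_params(name): a dict with "intrinsics" (3x3 intrinsics, pixels), "R" (3x3) and "t" (3): a world point X has camera coordinates R X + t. Camera axes: x right, y down, z forward; pixel columns grow to the right and rows downward; lengths in m; the calibration is good to about 2 mm. A picture is of the moment at which its call begins: read the wrist's pose just before it. camera_params takes no time and is no camera call; for the wrist camera it gives the pose at the moment of the call.
- manip.hand_in(): hands the job in; it is judged then, once.
The state is a dict: "clock": time; "joint_pos": joint angles; "joint_velocities": joint speeds; "tau": joint torques, N m; "position": TCP position; "ee_rot": TCP orientation; "ft_force": force on the tool from outside, world axes, zero at the start; "torque": the same for the moment, N m; "grip_width": opening from 0.0 (shut) to 1.0 (fully open); "grasp_force": force on a finger pad.
Only numpy, scipy, OpenCV 4.12 (cv2) and the standard library are available. Lean on these libraries where they do the work, as an engineer would, in place of code of your own. Each camera call takes 0.05 s, during which the arm holds its last target. There are 200 camera calls.

TASK

Please get the hand-crank pencil sharpener ready for me to load. First, with its front still in, turn the point dial on top anticlockwise, fully back to its zero (blunt) stop; then pinch the two chuck tabs on the front plate together and pull the plate straight out against its spring, without running on to the end of its travel, until the black rings on its guide rods have just come clear of the housing's front. Finish while still holding it there with the tabs pinched, so that I can slip the pencil in, and leave the pencil, the eraser and the calculator where they lie.

Things in the scene. Friction and masses are not known exactly. Their poses are not given: they have to be found in the camera images.
- sharpener: Grey hand-crank desk pencil sharpener held down by its suction foot; 128 mm long, 88 wide, housing top at 108 mm. Origin: on the desk under its middle; x points from its front to its crank, z up, y to the side of tab_left. The rod bushings in its front are 58 mm from the origin (-x). The crank (fixed) hangs at the rear on the +y side, lower than 90 mm, to 110 mm behind the origin.
- dial (a joint): Angle of the black point dial on the housing's top (rad): 0 = hard zero (blunt) stop, up to 1.4; grows clockwise from above, so anticlockwise resets it. Stays where left (0.05 N m friction). Grip: a bar 34 mm long, 11 thick, from 117 to 140 mm above the desk; at 0 it lies along the sharpener's x, its white line towards the long tick in front.
- dial_grip (a point): Point on the dial's vertical axis, in the middle of the bar grip, 130 mm above the desk, 18 mm behind the sharpener's origin (+x). Its x axis runs along the bar.
- front_plate (a joint): How far the steel front plate (60 mm wide, 48 to 88 mm above the desk) is pulled out on its two guide rods along the sharpener's -x (m): 0 = in, where its spring returns it; 0.042 = the 5 mm wide black rings on the rods have just come clear of the bushings; 0.060 = end of travel. Spring: about 4 N at 0, 9 N at the rings.
- tab_left (a joint): How far the left chuck tab is pinched inwards (rad): 0 = let go, splayed outwards by its spring, 0.16 = fully pinched against its stop (upright). 2 to 5 N at its middle. It moves with the front plate.
- tab_right (a joint): The same for the right chuck tab, the mirror image of the left one.
- tab_left_grip (a point): Middle of the left chuck tab's outer face, 119 mm above the desk; with the plate in, 74 mm before the sharpener's origin (-x). The two black tabs stand free above the front plate, 104 to 136 mm above the desk, 17 mm deep along x; over their outer faces 50 mm at the middle and 56 at the tips when let go, 38 when pinched. Their levers open the jaws below.
- tab_right_grip (a point): The same point on the right tab.
- pencil: Green pencil, 162 mm long, 7 mm thick, lying on the desk in front of the sharpener; leave it.
- eraser: Eraser in a blue sleeve, 40 x 19 x 13 mm, lying beside the sharpener (its +y side); leave it.
- calculator: Pocket calculator, 128 x 78 x 14 mm, lying behind the sharpener; leave it.

How it is judged:
On the way, in this order (a step that is already met when the one before it is completed fails the run):
1. the dial is turned back to its zero stop, the front plate still in (value of joint dial below 0.07 rad and value of joint front_plate below 0.005 m), for 0.2 s.
2. the tabs are pinched and the front plate is out to the rings (value of joint dial below 0.07 rad and value of joint front_plate between 0.038 and 0.046 m and value of joint each of tab_left, tab_right above 0.08 rad), for 0.3 s.
At the end, for the whole second after the job is handed in: The dial is at its zero stop (under 0.07 rad); the front plate stands 42 mm out (rings just clear of the housing), give or take 4 mm; both tabs are pinched at least half way (over 0.08 of 0.16 rad); and the fingers are still holding on to the sharpener (over 3 N) (all of step 2 and contact force between the fingers and sharpener above 3 N); the arm keeps its last pose, push and grip.
It fails at once if the front plate is pulled on to the end of its travel (value of joint front_plate above 0.056 m).
It fails at once if the pencil, the eraser or the calculator is disturbed (distance of any of pencil, eraser, calculator from where it was at the start of the episode above 0.03 m).
It also fails if it takes over 45 s, if anything falls off the work surface, if the arm or the gripper's body presses on something with over 40 N, if the wrist force passes 120 N, or if a joint passes its speed limit or range.

## Working session

There is one attempt and no reset: what is moved stays moved. The work goes in short steps, Python scripts to look and compute and a shell command to move; the robot and the scene stay as the last step left them, time stands still between calls to the robot, and variables do not carry over. Pictures are saved under pics/ and viewed, at most 10 in all, crops included, and the job is handed in when it is done.

```bash
mkdir -p pics
python3 - <<'E'
from workcell import manip
import cv2,numpy as np
o=manip.get_obs();print(o['clock'],o['position'],o['ee_rot'],o['grip_width'],o['ft_force'],manip.pinch_z)
for n in ['scene','top']:
    p,d=manip.camera(n);cv2.imwrite(f'pics/{n}0.png',p);np.savez(f'{n}0.npz',p=p,d=d,**manip.camera_params(n))
    c=manip.camera_params(n);print(n,c)
E
```

```text
0.0 [ 0.27101089 -0.56276964  0.23051202] [ 9.74922945e-01  2.22541549e-01 -1.83595515e-04 -6.89849834e-04] 1.0023840318755821 [-0.42775233  0.02639217  0.31839796] 0.0187
scene {'intrinsics': array([[499.92838565,   0.        , 253.47191426],
       [  0.        , 499.92838565, 189.96945254],
       [  0.        ,   0.        ,   1.        ]]), 'R': array([[-0.63071079, -0.77586045,  0.01563519],
       [-0.59870163,  0.47367905, -0.64589823],
       [ 0.49372082, -0.4167358 , -0.7632634 ]]), 't': array([0.14124493, 0.54831684, 0.56711941])}
top {'intrinsics': array([[363.43958592,   0.        , 258.84562394],
       [  0.        , 363.43958592, 191.43468973],
       [  0.        ,   0.        ,   1.        ]]), 'R': array([[ 0.00585421, -0.99968904,  0.02423928],
       [-0.99458748, -0.00833552, -0.10356766],
       [ 0.10373751, -0.02350178, -0.99432701]]), 't': array([-0.29582219,  0.57955342,  0.90099472])}
```

View pics/top0.png

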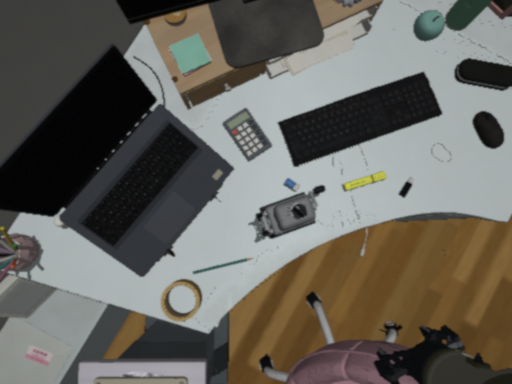

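View pics/scene0.png

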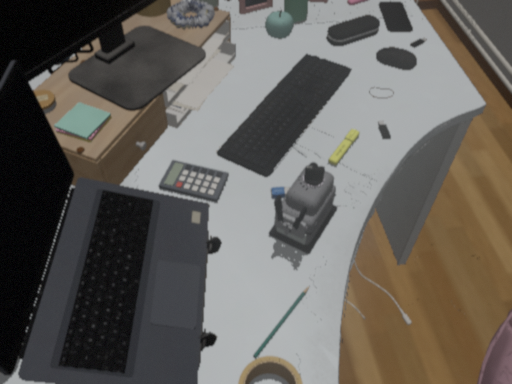

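Run:
```python
import cv2,numpy as np
a=cv2.imread('pics/top0.png')[170:260,235:335];b=cv2.imread('pics/scene0.png')[150:275,250:350]
a=cv2.resize(a,None,fx=4,fy=4,interpolation=cv2.INTER_CUBIC);b=cv2.resize(b,None,fx=4,fy=4,interpolation=cv2.INTER_CUBIC)
im=np.zeros((500,800,3),np.uint8);im[:360,:400]=a;im[:500,400:]=b;im=np.clip(im*1.4,0,255).astype(np.uint8);cv2.imwrite('pics/crop0.png',im)
def load(n):
    z=np.load(f'{n}0.npz');return z
z=load('top');d=z['d']
v,u=np.mgrid[170:260,235:335];dd=d[170:260,235:335]
K=z['intrinsics'];P=np.stack([(u-K[0,2])/K[0,0]*dd,(v-K[1,2])/K[1,1]*dd,dd],-1)
W=(P-z['t'])@z['R']
h=W[...,2]
for lo,hi in [(.03,.15),(.1,.112),(.112,.15)]:
    m=(h>lo)&(h<hi)&(dd>0);q=W[m];print(lo,hi,m.sum(),q.mean(0),cv2.minAreaRect(q[:,:2].astype(np.float32)))
```

```text
0.03 0.15 1784 [ 0.5235112  -0.36218573  0.09446502] ((0.5280686616897583, -0.3788546323776245), (0.07840684801340103, 0.19242271780967712), 22.992338180541992)
0.1 0.112 712 [ 0.52398323 -0.36936187  0.10607   ] ((0.5180883407592773, -0.35276108980178833), (0.05941181257367134, 0.1345149725675583), 20.06023597717285)
0.112 0.15 248 [ 0.52082071 -0.36130478  0.12608842] ((0.515059769153595, -0.34440183639526367), (0.05447967350482941, 0.11728007346391678), 20.812604904174805)
```

View pics/crop0.png

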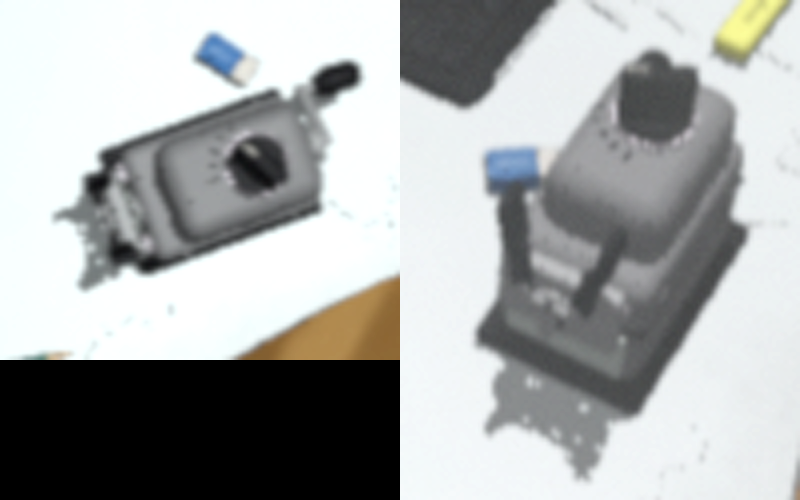

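Run:
```python
import cv2,numpy as np
z=np.load('top0.npz');d=z['d'];p=z['p'];K=z['intrinsics']
v,u=np.mgrid[170:260,235:335];dd=d[170:260,235:335]
W=(np.stack([(u-K[0,2])/K[0,0]*dd,(v-K[1,2])/K[1,1]*dd,dd],-1)-z['t'])@z['R']
m=((W[...,2]>.116)&(W[...,2]<.16)&(dd>0)).astype(np.uint8)
n,l,s,c=cv2.connectedComponentsWithStats(m,connectivity=8)
for i in range(1,n):
    q=W[l==i]
    if len(q)>4:print(len(q),q.mean(0).round(4),c[i]+[235,170],cv2.minAreaRect(q[:,:2].astype(np.float32)),q[:,2].max())
# base footprint direction (dark base / housing top)
m=((W[...,2]>.1)&(W[...,2]<.112)&(dd>0)).astype(np.uint8)
n,l,s,c=cv2.connectedComponentsWithStats(m);i=1+s[1:,4].argmax();q=W[l==i];print('housing',len(q),cv2.minAreaRect(q[:,:2].astype(np.float32)))
def ray(u,v,h):
    r=z['R'].T@np.array([(u-K[0,2])/K[0,0],(v-K[1,2])/K[1,1],1]);o=-z['R'].T@z['t'];return o+r*(h-o[2])/r[2]
f=lambda x,y:(235+(x+.5)/4-.5,170+(y+.5)/4-.5)
L=ray(*f(97,186),.119);R=ray(*f(123,253),.119);D=ray(*f(257,165),.135)
print('tabs',L,R,'dial',D,(L+R)/2)
a=np.array(D-(L+R)/2);print('ax',np.degrees(np.arctan2(a[1],a[0])),np.hypot(*a[:2]))
b=L-R;print('perp',np.degrees(np.arctan2(b[1],b[0]))-90,np.hypot(*b[:2]))
B=ray(*f(240,148),.14)-ray(*f(275,185),.14);print('bar',np.degrees(np.arctan2(B[1],B[0])))
from workcell import manip
from scipy.spatial.transform import Rotation as Ro
print(Ro.from_quat(manip.get_obs()['ee_rot']).as_matrix().round(3))
```

```text
131 [ 0.53   -0.383   0.1295] [299.40458015 209.79389313] ((0.5321660041809082, -0.38465625047683716), (0.0337250679731369, 0.028117163106799126), 71.60938262939453) 0.14158567733044577
27 [ 0.5189 -0.289   0.1306] [258.51851852 214.2962963 ] ((0.5189833641052246, -0.28904491662979126), (0.007688933052122593, 0.016631048172712326), 19.42696189880371) 0.13642961874980256
5 [ 0.5157 -0.3762  0.1168] [295.8 216.2] ((0.5155174136161804, -0.3761123716831207), (0.006579613778740168, 0.0017084358260035515), 45.486671447753906) 0.1172344016989652
28 [ 0.4754 -0.3051  0.1309] [265.5 233.5] ((0.4752953350543976, -0.3051970899105072), (0.0077641429379582405, 0.015646707266569138), 22.090383529663086) 0.1356915688243051
housing 694 ((0.5260406732559204, -0.37453871965408325), (0.05941181257367134, 0.08814667165279388), 20.06023597717285)
tabs [ 0.51517067 -0.29008013  0.119     ] [ 0.47665551 -0.30532053  0.119     ] dial [ 0.5271832 -0.3810432  0.135    ] [ 0.49591309 -0.29770033  0.119     ]
ax -69.4339924283486 0.089016027014072
perp -68.41136612295823 0.041420861423355465
bar 43.521175897848345
[[ 0.901  0.434 -0.001]
 [ 0.434 -0.901  0.001]
 [-0.    -0.001 -1.   ]]
```

The top view shows the dial at about (299,210) with its white line about 67° clockwise of zero. The tabs are at about (258,214) and (265,233), with the front facing left in the image. I'm moving over the dial now.

```bash
python3 -m creep '{"slide":[[0.038,-0.006,0],[0.038,-0.006,0],[0.038,-0.006,0],[0.038,-0.006,0],[0.038,-0.006,0],[0.038,-0.006,0],[0.038,-0.006,0],[0.038,-0.006,0]],"twist":[0,0,0,0,0,0,0,0]}' 100 20
python3 -m creep '{"slide":[[0,0,0],[0,0,0],[0,0,0]],"twist":[-9,-9,0]}'
python3 - <<'E'
from workcell import manip
import cv2,numpy as np
from scipy.spatial.transform import Rotation as Ro
o=manip.get_obs();c=manip.camera_params('wrist');p,d=manip.camera('wrist');cv2.imwrite('pics/w1.png',p);np.savez('w1.npz',p=p,d=d,**c)
R=Ro.from_quat(o['ee_rot']).as_matrix();print(o['position'],R.round(3),o['joint_pos'])
print('to dial',R.T@(np.array([.5295,-.3835,.12])-o['position']))
E
```

```text
clock: 1.1
position: [0.525, -0.3871, 0.2309]
ee_rot: [0.975, 0.222, -0.0, -0.0]
ft_force: [-0.7, -0.5, 0.4]
grip_width: 0.999
grasp_force: 0.0
clock: 1.48
position: [0.5241, -0.3879, 0.2308]
ee_rot: [0.928, 0.372, -0.0, -0.0]
ft_force: [-0.1, -0.9, 0.4]
grip_width: 0.999
grasp_force: 0.0
[ 0.52410865 -0.38788272  0.23083588] [[ 0.723  0.69  -0.001]
 [ 0.69  -0.723  0.001]
 [-0.    -0.001 -1.   ]] [ 0.75281574  0.40518679 -0.25283084  1.37159818  0.10043155  1.37808735
 -0.30842606]
to dial [0.00692862 0.00063764 0.11083526]
```

View pics/w1.png

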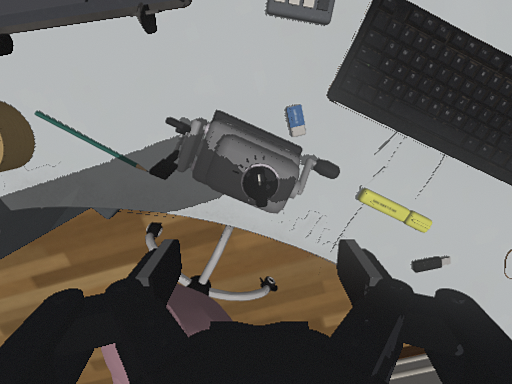

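The wrist view shows the dial at about (260,184). Its bar is nearly vertical in the image, so it lines up with the fingers. The tabs are at about (177,125) and (163,168).

```bash
cat > w.py <<'E'
import cv2,numpy as np,sys
from scipy.spatial.transform import Rotation as Ro
def clusters(f,lo=.116,hi=.16):
    z=np.load(f);d=z['d'];K=z['intrinsics'];v,u=np.mgrid[:384,:512]
    W=(np.stack([(u-K[0,2])/K[0,0]*d,(v-K[1,2])/K[1,1]*d,d],-1)-z['t'])@z['R']
    m=((W[...,2]>lo)&(W[...,2]<hi)&(d>0)&(abs(W[...,0]-.51)<.06)&(W[...,1]<-.26)&(W[...,1]>-.43)).astype(np.uint8)
    n,l,s,c=cv2.connectedComponentsWithStats(m)
    for i in range(1,n):
        q=W[l==i]
        if len(q)>20:
            (x,y),(a,b),t=cv2.minAreaRect(q[:,:2].astype(np.float32));print(len(q),q.mean(0).round(4),c[i].round(),'rect',round(x,4),round(y,4),round(a,4),round(b,4),round(t,1),q[:,2].max().round(4))
E
python3 - <<'E'
from w import *
clusters('w1.npz');clusters('w1.npz',.132);clusters('w1.npz',.136)
E
```

```text
181 [ 0.52   -0.2915  0.1319] [176. 123.] rect 0.5193 -0.2906 0.0067 0.0165 15.9 0.1373
277 [ 0.4757 -0.3071  0.1285] [161. 170.] rect 0.4746 -0.3066 0.0086 0.0174 20.7 0.136
786 [ 0.5293 -0.3838  0.1287] [260. 185.] rect 0.5286 -0.3848 0.0331 0.034 42.7 0.1413
136 [ 0.5195 -0.2905  0.1341] [174. 123.] rect 0.5193 -0.2905 0.0061 0.0164 19.4 0.1373
118 [ 0.4738 -0.3074  0.1341] [158. 173.] rect 0.4734 -0.307 0.0061 0.0173 20.7 0.136
416 [ 0.5288 -0.3839  0.1386] [260. 188.] rect 0.5281 -0.3846 0.0333 0.011 49.6 0.1413
403 [ 0.5286 -0.3842  0.1387] [260. 189.] rect 0.5282 -0.3846 0.0333 0.0109 49.0 0.1413
```

```bash
python3 -m creep '{"slide":[[0.0056,0.0004,0.02],[0,0,0.02],[0,0,0.02],[0,0,0.02],[0,0,0.02],[0,0,0.01],[0,0,0]],"twist":[-5,0,0,0,0,0,0]}' 60 
python3 -m creep '{"slide":[[0,0,0],[0,0,0],[0,0,0],[0,0,0],[0,0,0],[0,0,0]],"twist":[0,0,0,0,0,0]}' 0 30
python3 - <<'E'
from workcell import manip
from scipy.spatial.transform import Rotation as Ro
import numpy as np
o=manip.get_obs();print(o['position'],o['torque'],Ro.from_quat(o['ee_rot']).as_matrix()[:2,0],o['joint_pos'])
E
```

```text
clock: 2.4
position: [0.5283, -0.3842, 0.1206]
ee_rot: [0.911, 0.412, -0.0, -0.0]
ft_force: [0.8, -1.2, 0.9]
grip_width: 0.599
grasp_force: 0.0
clock: 3.15
position: [0.529, -0.3847, 0.1222]
ee_rot: [0.911, 0.412, 0.0, 0.001]
ft_force: [-0.6, -0.1, 6.3]
grip_width: 0.118
grasp_force: 34.2
[ 0.52903168 -0.38467338  0.12223372] [ 0.0602775   0.09210679 -0.00163029] [0.65982647 0.751418  ] [ 0.75471492  0.48278983 -0.26283458  1.49758075  0.13119749  1.17694709
 -0.25022081]
```

```bash
python3 -m creep '{"slide":[[0,0,-0.002],[0,0,0],[0,0,0],[0,0,0],[0,0,0],[0,0,0],[0,0,0],[0,0,0]],"twist":[0,-8,-8,-8,-8,-8,-8,-8]}'
cat > s.py <<'E'
from workcell import manip
from scipy.spatial.transform import Rotation as Ro
import numpy as np
o=manip.get_obs();R=Ro.from_quat(o['ee_rot']).as_matrix();print(o['clock'],o['position'].round(4),'F',o['ft_force'].round(1),'T',o['torque'].round(2),'toolx deg',np.degrees(np.arctan2(R[1,0],R[0,0])).round(1),o['joint_pos'].round(2),o['grip_width'],o['grasp_force'])
E
python3 s.py
```

```text
clock: 4.15
position: [0.5284, -0.3845, 0.1223]
ee_rot: [0.609, 0.793, 0.0, -0.0]
ft_force: [2.7, -2.6, -5.6]
grip_width: 0.12
grasp_force: 32.7
4.15 [ 0.5284 -0.3845  0.1223] F [ 2.7 -2.6 -5.6] T [-0.52 -0.7  -0.04] toolx deg 105.0 [ 0.88  0.51 -0.43  1.49  0.22  1.19  0.67] 0.12004058369730256 32.67035186290741
```

```bash
python3 -m creep '{"slide":[[0,0,0],[0,0,0],[0,0,0],[0,0,0]],"twist":[-3,-3,-2,0]}' ; python3 s.py
python3 -m creep '{"slide":[[0,0,0],[0,0,0],[0,0,0]],"twist":[-2,-2,0]}' ; python3 s.py
```

```text
clock: 4.65
position: [0.5283, -0.3845, 0.1224]
ee_rot: [0.554, 0.832, 0.0, -0.0]
ft_force: [4.6, -3.1, -10.6]
grip_width: 0.12
grasp_force: 36.9
4.65 [ 0.5283 -0.3845  0.1224] F [  4.6  -3.1 -10.6] T [-0.69 -1.   -0.77] toolx deg 112.7 [ 0.9   0.51 -0.46  1.49  0.23  1.2   0.8 ] 0.1198724649909 36.94435358047485
clock: 5.03
position: [0.5283, -0.3845, 0.1225]
ee_rot: [0.526, 0.851, 0.0, -0.0]
ft_force: [5.0, -2.3, -9.9]
grip_width: 0.121
grasp_force: 59.4
5.025 [ 0.5283 -0.3845  0.1225] F [ 5.  -2.3 -9.9] T [-0.51 -0.95 -1.45] toolx deg 116.6 [ 0.91  0.51 -0.47  1.49  0.24  1.2   0.86] 0.12088230433211544 59.428518768399954
```

The dial is against its stop, since the torque has risen sharply. I'll release, rise and check.

```bash
python3 -m creep '{"slide":[[0,0,0],[0,0,0],[0,0,0],[0,0,-0.02],[0,0,-0.03],[0,0,-0.03],[0,0,-0.03],[0,0,0]],"twist":[0,0,0,0,0,0,0,0]}' 100 40
python3 -m creep '{"slide":[[-0.02,0,0],[-0.02,0,0],[-0.01,0,0],[0,0,0]],"twist":[4,3,0,0]}'
python3 s.py
python3 - <<'E'
from workcell import manip
import cv2,numpy as np
from w import clusters
c=manip.camera_params('wrist');p,d=manip.camera('wrist');cv2.imwrite('pics/w2.png',p);np.savez('w2.npz',p=p,d=d,**c)
clusters('w2.npz');clusters('w2.npz',.132)
E
```

```text
clock: 6.02
position: [0.5299, -0.3849, 0.2379]
ee_rot: [0.525, 0.851, -0.0, 0.003]
ft_force: [0.3, 0.2, -0.2]
grip_width: 1.001
grasp_force: 0.0
clock: 6.52
position: [0.5485, -0.4303, 0.233]
ee_rot: [0.575, 0.818, 0.0, -0.0]
ft_force: [-0.4, 1.1, -0.3]
grip_width: 1.001
grasp_force: 0.0
6.525 [ 0.5485 -0.4303  0.233 ] F [-0.4  1.1 -0.3] T [0.01 0.06 0.02] toolx deg 109.8 [ 0.89  0.53 -0.44  1.22  0.22  1.44  0.81] 1.0009808447780013 0.0
302 [ 0.5178 -0.2923  0.1298] [282.  26.] rect 0.5174 -0.2912 0.0085 0.0171 25.0 0.1368
314 [ 0.4748 -0.3079  0.1298] [225.  26.] rect 0.4743 -0.3069 0.0089 0.0173 17.5 0.1362
837 [ 0.5274 -0.3845  0.1287] [255. 139.] rect 0.5271 -0.385 0.0336 0.0331 20.3 0.1411
166 [ 0.5188 -0.2909  0.1342] [284.  23.] rect 0.5185 -0.2907 0.0056 0.0169 21.2 0.1368
171 [ 0.4731 -0.3075  0.1341] [223.  23.] rect 0.4729 -0.3075 0.0058 0.0163 18.4 0.1362
458 [ 0.5273 -0.3845  0.1388] [254. 140.] rect 0.5273 -0.3849 0.0099 0.0331 19.8 0.1411
```

View pics/w2.png

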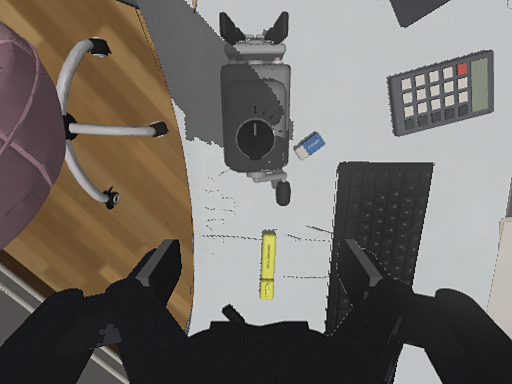

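The dial bar is now along the sharpener's axis at (255,139), with its white line towards the front. The tabs are at (223,23) and (284,23). Next I move over the tabs.

```bash
python3 -m creep '{"slide":[[0.03,-0.001,0],[0.03,-0.001,0],[0.03,-0.001,0],[0.03,-0.001,0],[0.0235,-0.001,0],[0,0,0.01],[0,0,0.01],[0,0,0]],"twist":[0,0,0,0,0,0,0,0]}'
python3 s.py
python3 - <<'E'
from workcell import manip
import cv2,numpy as np
from w import clusters
o=manip.get_obs();x=np.array([-.339,.941]);y=np.array([.941,.339])
d=np.array([.4957,-.2991])-o['position'][:2];print('slide needed',x@d+.002,y@d)
c=manip.camera_params('wrist');p,dd=manip.camera('wrist');np.savez('w3.npz',p=p,d=dd,**c)
clusters('w3.npz',.126)
E
```

```text
clock: 7.58
position: [0.4949, -0.2971, 0.2119]
ee_rot: [0.576, 0.818, -0.0, -0.001]
ft_force: [0.9, 0.1, 0.7]
grip_width: 1.002
grasp_force: 0.0
7.575 [ 0.4949 -0.2971  0.2119] F [0.9 0.1 0.7] T [-0.   -0.01  0.01] toolx deg 109.7 [ 0.89  0.28 -0.51  1.6   0.14  1.3   0.7 ] 1.0017085176611646 0.0
slide needed -0.00014797169758718268 4.2278827547737236e-05
169 [ 0.4732 -0.3059  0.1325] [233. 201.] rect 0.4731 -0.3067 0.0071 0.0165 20.3 0.1357
171 [ 0.5177 -0.2896  0.1326] [287. 201.] rect 0.5182 -0.2902 0.0071 0.0167 18.7 0.1366
413 [ 0.526  -0.3809  0.1373] [261. 291.] rect 0.5272 -0.3846 0.0108 0.0347 20.0 0.141
```

```bash
python3 -m creep '{"slide":[[0,0,0.02],[0,0,0.02],[0,0,0.02],[0,0,0.02],[0,0,0.016],[0,0,0.01],[0,0,0]],"twist":[0,0,0,0,0,0,0]}' 100 30; python3 s.py
python3 -m creep '{"slide":[[0,0,0],[0,0,0],[0,0,0],[0,0,0],[0,0,0],[0,0,0]],"twist":[0,0,0,0,0,0]}' 0 30; python3 s.py
```

```text
clock: 8.5
position: [0.4954, -0.2967, 0.1068]
ee_rot: [0.576, 0.818, 0.0, -0.0]
ft_force: [-0.1, 0.1, 0.2]
grip_width: 1.004
grasp_force: 0.0
8.5 [ 0.4954 -0.2967  0.1068] F [-0.1  0.1  0.2] T [-0.03  0.01  0.04] toolx deg 109.7 [ 0.87  0.38 -0.5   1.71  0.2   1.1   0.66] 1.003788357576811 0.0
clock: 9.25
position: [0.4963, -0.297, 0.1087]
ee_rot: [0.576, 0.818, -0.0, 0.001]
ft_force: [-1.8, -0.0, 8.1]
grip_width: 0.423
grasp_force: 30.0
9.25 [ 0.4963 -0.297   0.1087] F [-1.8 -0.   8.1] T [0.16 0.26 0.13] toolx deg 109.7 [ 0.87  0.37 -0.5   1.71  0.2   1.1   0.66] 0.4233463656848668 30.04493236541748
```

```bash
python3 -m creep '{"slide":[[0.004,0,0],[0.005,0,0],[0.006,0,0],[0.006,0,0],[0.006,0,0],[0.006,0,0],[0.005,0,0],[0,0,0]],"twist":[0,0,0,0,0,0,0,0]}'; python3 s.py
python3 - <<'E'
from workcell import manip
import cv2,numpy as np
o=manip.get_obs();print('pulled',np.array([-.339,.941])@(o['position'][:2]-[.4963,-.297]))
ims=[]
for n in ['scene','top','wrist']:
    c=manip.camera_params(n);p,d=manip.camera(n);np.savez(n+'4.npz',p=p,d=d,**c);ims.append(p)
a=cv2.resize(ims[0][160:270,260:350],(400,489),interpolation=cv2.INTER_CUBIC)
b=cv2.resize(ims[2][:,:],(400,300))
im=np.zeros((500,800,3),np.uint8);im[:489,:400]=a;im[:300,400:]=b
cv2.imwrite('pics/p4.png',np.clip(im*1.4,0,255).astype(np.uint8))
E
```

```text
clock: 10.25
position: [0.4837, -0.2628, 0.1087]
ee_rot: [0.576, 0.818, -0.001, 0.002]
ft_force: [3.0, -7.3, 2.9]
grip_width: 0.426
grasp_force: 29.9
10.25 [ 0.4837 -0.2628  0.1087] F [ 3.  -7.3  2.9] T [-1.49 -0.61  0.14] toolx deg 109.7 [ 0.86  0.32 -0.52  1.79  0.18  1.08  0.62] 0.42609864464728237 29.85047847032547
pulled 0.03644094871769185
```

View pics/p4.png

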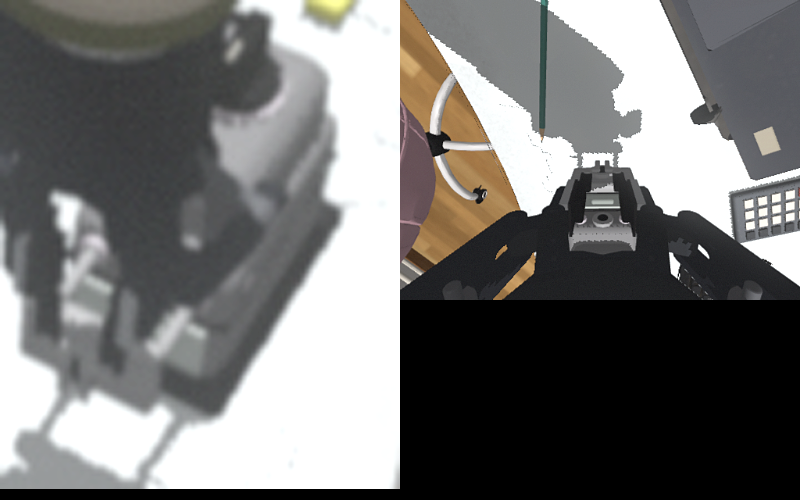

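The plate is out on its rods, visible at about (85,265) and (170,335) in the scene crop. The rings have not clearly emerged. I'll pull the remaining few millimetres and then measure the plate's travel from depth.

```bash
python3 -m creep '{"slide":[[0.003,0,0],[0.0025,0,0],[0,0,0],[0,0,0]],"twist":[0,0,0,0]}'; python3 s.py
python3 - <<'E'
from workcell import manip
import cv2,numpy as np
o=manip.get_obs();print('pulled',np.array([-.339,.941])@(o['position'][:2]-[.4963,-.297]))
n='scene';c=manip.camera_params(n);p,d=manip.camera(n);np.savez('scene5.npz',p=p,d=d,**c)
xs=np.array([.344,-.939]);ys=np.array([.939,.344]);O=np.array([.5275,-.3847])-.018*xs
for f in ['scene0.npz','scene4.npz','scene5.npz']:
    z=np.load(f);d=z['d'];K=z['intrinsics'];v,u=np.mgrid[:384,:512]
    W=(np.stack([(u-K[0,2])/K[0,0]*d,(v-K[1,2])/K[1,1]*d,d],-1)-z['t'])@z['R']
    X=(W[...,:2]-O)@xs;Y=(W[...,:2]-O)@ys;Z=W[...,2]
    m=(d>0)&(abs(Y)<.027)&(Z>.052)&(Z<.082)&(X<-.04)&(X>-.16)
    h,e=np.histogram(X[m],np.arange(-.15,-.05,.004));print(f,m.sum(),dict(zip((e[:-1]*1000).round().astype(int).tolist(),h.tolist())))
    k=m&(X<np.percentile(X[m],5)+.006);print('front face median',np.median(X[k]),k.sum())
a=cv2.resize(p[205:260,262:320],(800,759),interpolation=cv2.INTER_CUBIC)[:600]
cv2.imwrite('pics/p5.png',np.clip(a*1.5,0,255).astype(np.uint8))
E
```

```text
clock: 10.9
position: [0.482, -0.2581, 0.1087]
ee_rot: [0.576, 0.817, -0.001, 0.003]
ft_force: [3.6, -7.5, 3.6]
grip_width: 0.42
grasp_force: 30.0
10.9 [ 0.482  -0.2581  0.1087] F [ 3.6 -7.5  3.6] T [-1.6  -0.64  0.13] toolx deg 109.7 [ 0.86  0.31 -0.52  1.8   0.18  1.08  0.62] 0.4204161771491583 29.989427626132965
pulled 0.041485270954691754
scene0.npz 420 {-150: 0, -146: 0, -142: 0, -138: 0, -134: 0, -130: 0, -126: 0, -122: 0, -118: 0, -114: 0, -110: 0, -106: 0, -102: 0, -98: 0, -94: 0, -90: 0, -86: 0, -82: 72, -78: 35, -74: 125, -70: 14, -66: 0, -62: 0, -58: 3}
front face median -0.07904148028201946 107
scene4.npz 403 {-150: 0, -146: 0, -142: 0, -138: 0, -134: 0, -130: 0, -126: 0, -122: 2, -118: 73, -114: 46, -110: 123, -106: 9, -102: 0, -98: 0, -94: 0, -90: 4, -86: 8, -82: 14, -78: 15, -74: 12, -70: 13, -66: 8, -62: 16, -58: 44}
front face median -0.11542623153228515 117
scene5.npz 382 {-150: 0, -146: 0, -142: 0, -138: 0, -134: 0, -130: 0, -126: 13, -122: 66, -118: 52, -114: 120, -110: 0, -106: 0, -102: 0, -98: 1, -94: 3, -90: 9, -86: 15, -82: 13, -78: 11, -74: 15, -70: 7, -66: 8, -62: 10, -58: 19}
front face median -0.12023640955865611 114
```

View pics/p5.png

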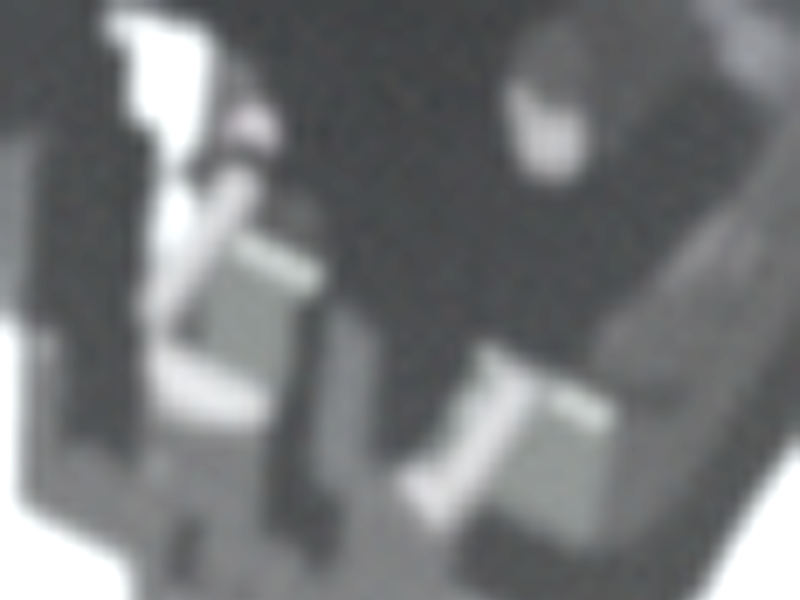

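The left rod's dark ring at about (240,160) is just clear of its bushing at about (250,120). Depth gives 41.2 mm of travel and the TCP 41.5 mm. The finger opening of about 36 mm means both tabs are fully pinched. I'll hold briefly and hand in.

```bash
python3 -m creep '{"slide":[[0.0005,0,0],[0,0,0],[0,0,0],[0,0,0],[0,0,0]],"twist":[0,0,0,0,0]}'; python3 s.py; python3 -c "
from workcell import manip
print(manip.hand_in())"
```

```text
clock: 11.58
position: [0.4818, -0.2577, 0.1087]
ee_rot: [0.576, 0.817, -0.001, 0.003]
ft_force: [3.6, -7.2, 3.1]
grip_width: 0.424
grasp_force: 30.0
11.575 [ 0.4818 -0.2577  0.1087] F [ 3.6 -7.2  3.1] T [-1.69 -0.68  0.24] toolx deg 109.6 [ 0.86  0.31 -0.52  1.8   0.18  1.08  0.62] 0.42395786080475073 29.973008036613464
the job is handed in; nothing more can be done
None
```

I turned the dial back to its zero stop, pinched the tabs and pulled the front plate about 42 mm out; the arm was still holding it there at 30 N when I handed the job in at 11.6 s, with no verdict returned.

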